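# Clear the mixer deck and hold a flask down in its sprung cradle

### The job

Take the scraper block and sweep the three stone chips off the mixer deck into its catch tray, touching the chips only with the scraper, then stand the scraper upright on the bench again. Then take the round flask from its cork ring, carry it upright to the mixer, seat it in the sprung wire ring and press it straight down so that the ring sinks about 15 mm (it must stay at least 12 mm down). Finish like that, still gripping the flask and holding the ring pressed down, and leave the dish, the bottle and the rock where they are.

Things in the scene. Friction and masses are not known exactly. Their poses are not given: they have to be found in the camera images.
- mixer: Fixed touch mixer: low box with a bare, rimless metal deck 180 (x) x 320 (y) mm, 50 mm above the bench. Origin: centre of its underside; at yaw 0 its x points away from the robot, y left (turned up to 0.2 rad). The chips lie on its negative-y half, centres within x -58 to +22, y -105 to -45 mm; the sprung ring stands on the other half.
- tray (a point): Centre of the floor of the open dark steel catch tray on the mixer's robot-side edge, at mixer x -147, y -75 mm. Inside 102 (x) x 162 (y) mm; walls 4 mm thick, 30 mm high above the bench (20 mm lower than the deck); its far wall touches the deck's edge.
- cradle_ring (a point): Centre of the sprung ring, at mixer x 0, y +85 mm: a horizontal ring of 6 mm steel wire, 64 mm across its wire centre line, on three spring legs, the wire's centre 45 mm above the deck (95 mm above the bench) when up. It moves down as the ring is pressed. The seated flask's lowest point is 11 mm below this point.
- cradle (a joint): How far the ring is pressed straight down: 0 up, 0.020 m at the bottom stop. Springs: about 5 N of push on the ring to start, about 11 N at 15 mm, 13 N at the stop (400 N/m). The flask's own weight (2.2 to 3.6 N) does not press it down; released, it springs up.
- scraper: Black plastic scraper block, loose, standing on the bench: head 24 (x) x 110 (y) x 24 mm high, on it an upright grip fin 20 (x) x 60 (y) mm, up to 71 mm above the underside. Origin: centre of the underside; z up; 0.16 kg. Grip the fin across its x, about 52 mm up, and sweep along x.
- chip0: Grey-brown stone chip, loose on the deck, about 24 mm across and 10 mm high, 11 g. Origin: centre of its underside.
- chip1: Second stone chip, like chip0.
- chip2: Third stone chip, like chip0.
- flask: Stoppered round-bottom glass flask, loose, upright in a cork ring on the bench: ball 80 mm in diameter, straight neck 28 mm in diameter from 78 to 132 mm above its lowest point, lip 34 mm in diameter at 134 to 139 mm, stopper to 150 mm. Origin: its lowest point; z up along the neck. 0.2 to 0.37 kg, weighted at the bottom.
- corkring: Fixed cork ring 96 mm across, hole 54 mm, 28 mm high, with the flask in it (flask's lowest point 17.5 mm above the bench). Origin: centre of its underside. It and the scraper stand on opposite sides of the mixer, either way round.
- dish: Bystander: shallow closed clear dish 94 mm across, 17 mm high, beyond and to one side. Origin: centre of its underside.
- reagent: Bystander: amber bottle 60 mm across, 130 mm high. Origin: centre of its underside.
- rock: Bystander: grey-brown rock sample 64 mm across, 36 mm high, on the robot's side of the bench. Origin: centre of its underside.

How it is judged:
By the outcome, as a careful person would: the job done as asked, in the order asked, and still so for the second after the job is handed in, while the arm keeps its last pose, push and grip.
It also fails if it takes over 58 s, if anything falls off the work surface, if the arm or the gripper's body presses on something with over 40 N, if the wrist force passes 120 N, or if a joint passes its speed limit or range.

### The arm

A 6-joint arm with a two-finger parallel gripper is mounted at the origin on the work surface. World frame = base frame: x ahead of the robot, y to its left, z up, the work surface at z = 0. Lengths are in mm, angles in degrees, forces in N, time in s.
With the tool pointing down it reaches from about 350 to 850 mm from the base axis. Payload 8.1 kg.
Tool frame: the origin (TCP) lies at the very end of the fingers, on their centre line; the grasp point (between the pads) lies r.tcp_to_grasp behind it (r.tcp_to_grasp is the distance from the TCP to the grasp point, in mm); z points along the fingers, y is the line along which they close (so a half turn about z gives the same grasp; the last joint's range is limited). The gripper opens to 85 mm and grips with 20 to 120 N. Pads are 22 mm wide; open, the fingers measure 114 mm over their backs; the gripper's body (76 mm by 85 mm) begins 54 mm behind the grasp point. The pads swing forward as they close: fully open they stand 13 mm farther back than shut.
Start: joints at [-72.273, 7.471, 85.268, -0, 87.261, -4.893], TCP at [230.794, -553.841, 231.292] pointing down, gripper open.
Joint ranges: [-169.43, 169.43], [-51.17, 129.36], [1.28, 143.12], [-76.62, 256.62], [0, 156.53], [-152.29, 152.29]. Speed limits (degrees/s): [136.94, 136.94, 159.86, 180, 180, 180].

### API

Orientations are given as [roll, pitch, yaw] about the fixed x, y, z axes, in that order (R = Rz(yaw) Ry(pitch) Rx(roll)).
In Python, from bench import r gives the robot as it stands.
- The arm moves only by the shell command python3 -m handwheel 'ROWS' [OPENING] [FORCE]. ROWS is JSON, a list of rows, each a list of 4 numbers: the shift along the tool's x, y, z in m, then the turn about the tool's z in degrees. A call has 1 to 10 rows; each row shifts and turns the commanded pose from where the row before left it, along the tool's axes as they then stand; what a row does not reach is not made up. A row lasts 1/10 s, in which the tool goes at most 50 mm and 8.59 degrees, less where a joint would pass 70% of its speed; a pose out of reach is approached as far as the arm can. A call is refused whole if a number of a shift passes 0.05 or a number of a turn 8.59, either way. A call with a gripper value outside its range is refused whole. OPENING is the finger opening in m, from 0 to 0.0854, set as the call begins (- or left out, the last holds). The fingers move at their own pace and stop on an object; FORCE is the grip in N (left out, the last holds). Time passes only in rows, so rows that do not move let the fingers close. It gives the time, the measured TCP pose, the force, the opening and the grip force at its end, in the units of the state.
- r.sense(): the state, without advancing time (a new reading comes with each control period).
- r.snapshot(name): name is "scene" or "top" or "wrist"; returns the picture (420x560x3 uint8, red, green, blue); there is no depth.
- r.camera_params(name): a dict with "fx", "fy", "cx", "cy" (pixels), "R" (3x3) and "t" (3): a world point X has camera coordinates R X + t; the wrist camera has in their place "mount" (4x4, takes a point from camera to tool coordinates, whose origin is the TCP and whose axes are the flange's). Camera axes: x right, y down, z forward; pixel columns grow to the right and rows downward; lengths in mm; the calibration is good to about 2 mm. A picture is of the moment at which its call begins: read the wrist's pose just before it. camera_params takes no time and is no camera call.
- r.hand_in(): hands the job in; it is judged then, once.
The state is a dict: "time": time; "joint_pos": joint angles; "qd": joint speeds; "joint_efforts": joint torques, N m; "tool_pos": TCP position; "tcp_rot": TCP orientation; "ft_force": force on the tool from outside, world axes, zero at the start; "wrist_torque": the same for the moment, N m; "finger_gap": finger opening in mm; "grip_force": force on a finger pad.
Only numpy, scipy, OpenCV 4.12 (cv2) and the standard library are available. Lean on these libraries where they do the work, as an engineer would, in place of code of your own. Each camera call takes 0.05 s, during which the arm holds its last target. There are 200 camera calls.

## Working session

There is one attempt and no reset: what is moved stays moved. The work goes in short steps, Python scripts to look and compute and a shell command to move; the robot and the scene stay as the last step left them, time stands still between calls to the robot, and variables do not carry over. Pictures are saved under pics/ and viewed, at most 13 in all, crops included, and the job is handed in when it is done.

```bash
ls; mkdir -p pics; python3 - <<'E'
from bench import r
import cv2
for n in("top","scene"):
    cv2.imwrite(f"pics/{n}0.png",r.snapshot(n)[:,:,::-1]); p=r.camera_params(n); print(n,p)
print(r.camera_params("wrist"),r.tcp_to_grasp); print(r.sense())
E
```

```text
pics
top {'fx': 380.33012860847236, 'fy': 380.33012860847236, 'cx': 280.68814122625014, 'cy': 207.45862917735622, 'R': array([[-0.08840699, -0.99606851, -0.00563322],
       [-0.96906584,  0.08731586, -0.23084051],
       [ 0.23042483, -0.01494895, -0.9729753 ]]), 't': array([ 39.56743465, 500.45846177, 858.47649373])}
scene {'fx': 462.4160643487011, 'fy': 462.4160643487011, 'cx': 280.26766029786893, 'cy': 214.37989978135133, 'R': array([[ 0.54163327,  0.84048659, -0.01468656],
       [ 0.46009729, -0.31103108, -0.83160697],
       [-0.70352248,  0.44366875, -0.55517038]]), 't': array([-262.53615612, -142.62066741, 1403.60515977])}
{'fx': 361.2228491538121, 'fy': 361.2228491538121, 'cx': 276.2194578881271, 'cy': 206.25673369032467, 'mount': array([[-8.39064828e-04, -9.63013055e-01, -2.69453430e-01,
         6.94605013e+01],
       [ 9.99999018e-01, -1.11047307e-03,  8.54826970e-04,
        -3.00176453e-01],
       [-1.12243031e-03, -2.69452448e-01,  9.63013042e-01,
        -1.41911059e+02],
       [ 0.00000000e+00,  0.00000000e+00,  0.00000000e+00,
         1.00000000e+00]])} 18.700000000000003
{'time': 0.1, 'joint_pos': array([-7.22708060e+01,  7.51183680e+00,  8.53229054e+01, -9.00206901e-04,
        8.72628522e+01, -4.89217664e+00]), 'qd': array([-0.00765886, -0.04373015, -0.14778246,  0.06690169, -0.04847061,
        0.03401193]), 'joint_efforts': array([ 6.31367566e-04, -5.70953465e+01, -5.01941156e+01, -2.72121706e-04,
        8.15386302e-03, -5.98068641e-05]), 'tool_pos': array([ 230.65411385, -553.34993466,  230.33962501]), 'tcp_rot': array([-1.79902684e+02, -7.42710328e-03,  2.26214081e+01]), 'ft_force': array([ 0.11594024, -0.26746972,  0.1342317 ]), 'wrist_torque': array([0.00879708, 0.0223062 , 0.00913452]), 'grip_force': 0.0, 'finger_gap': 85.34092847361767}
```

View pics/top0.png

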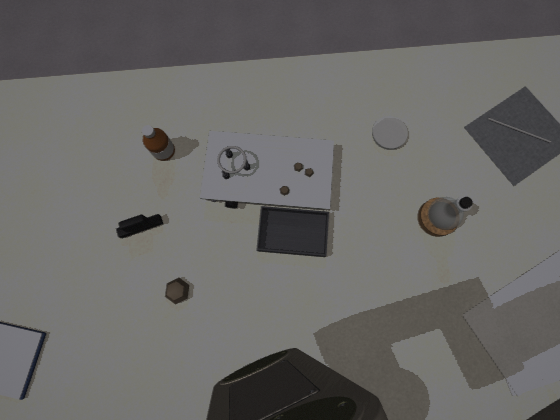

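View pics/scene0.png

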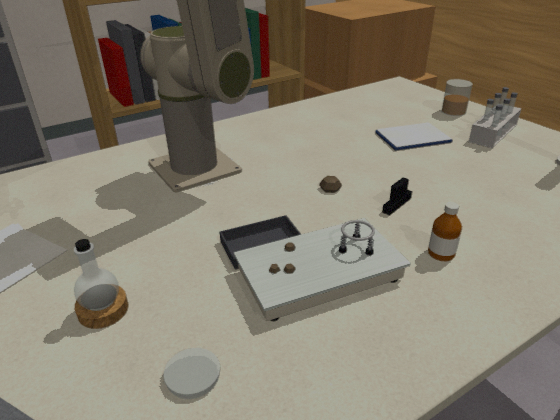

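The top view shows the deck with corners at about (208,131), (333,138), (331,208) and (201,199). The chips are at (298,167), (309,172) and (284,190), the ring is near (245,163) or (231,160), the scraper is at (140,226), and the flask's stopper is at (466,203) over the cork at (438,217). The scene view agrees.

```bash
cat > h.py <<'E'
import numpy as np, cv2
from bench import r
from scipy.spatial.transform import Rotation as Ro
def cam(n,s=None):
    p=r.camera_params(n)
    if n!="wrist": R,t=p["R"],p["t"]
    else:
        s=s or r.sense(); T=np.eye(4); T[:3,:3]=Ro.from_euler("xyz",s["tcp_rot"],degrees=True).as_matrix(); T[:3,3]=s["tool_pos"]
        M=np.linalg.inv(T@p["mount"]); R,t=M[:3,:3],M[:3,3]
    return p,R,t
def w(n,u,v,z,s=None):
    p,R,t=cam(n,s); d=R.T@[(u-p["cx"])/p["fx"],(v-p["cy"])/p["fy"],1]; c=-R.T@t
    return (c+d*(z-c[2])/d[2]).round(1)
def px(n,X,s=None):
    p,R,t=cam(n,s); c=R@np.array(X,float)+t; return np.array([p["cx"]+p["fx"]*c[0]/c[2],p["cy"]+p["fy"]*c[1]/c[2]]).round(1)
E
python3 - <<'E'
from h import *
c=[w("top",*p,50) for p in [(208,131),(333,138),(331,208),(201,199)]]
print(c, sum(c)/4)
for a,b in((0,1),(1,2),(2,3),(3,0)): d=c[b]-c[a]; print(np.hypot(*d[:2]),np.degrees(np.arctan2(d[1],d[0])))
print("chips",[w("top",*p,55) for p in [(298,167),(309,172),(284,190)]])
print("ring",[w("top",*p,95) for p in [(231,160),(245,163)]])
print("scraper base",w("top",122,237,0),w("top",163,226,0),w("top",117,226,24),w("top",161,215,24))
print("stopper",w("top",466,203,167),"cork",w("top",440,217,28), "scene stopper",w("scene",84,245,167))
print("dish",w("top",390,134,17),"rock",w("top",177,291,18),"bottle",w("top",162,150,0))
a=cv2.imread("pics/top0.png"); b=np.hstack([cv2.resize(a[120:270,195:345],(600,600),interpolation=2)])
b2=np.vstack([cv2.resize(a[190:265,105:180],None,fx=2.6,fy=4,interpolation=2)]); 
cv2.imwrite("pics/c1.png",np.hstack([b,np.vstack([b2,np.zeros((300,195,3),np.uint8)])])*1)
E
```

```text
[array([721.1, 162.2,  50. ]), array([ 672.9, -153.8,   50. ]), array([ 491.7, -127.1,   50. ]), array([542.8, 187.3,  50. ])] [607.125  17.15   50.   ]
319.65487639014674 -98.67257339393109
183.15657236364737 171.61772882912945
318.525619063836 80.76833826467993
180.0580461962198 -8.013098882855875
chips [array([601.9, -57.2,  55. ]), array([586.4, -83. ,  55. ]), array([545.9, -17.2,  55. ])]
ring [array([619.9, 103.2,  95. ]), array([609.4,  70.4,  95. ])]
scraper base [475.4 400.5   0. ] [494.5 296.5   0. ] [499.5 403.2  24. ] [517.7 293.8  24. ]
stopper [ 450.8 -395.4  167. ] cork [ 449.7 -396.    28. ] scene stopper [ 463.1 -392.6  167. ]
dish [ 684.5 -310.9   17. ] rock [328.7 260.3  18. ] bottle [701.4 295.7   0. ]
```

View pics/c1.png

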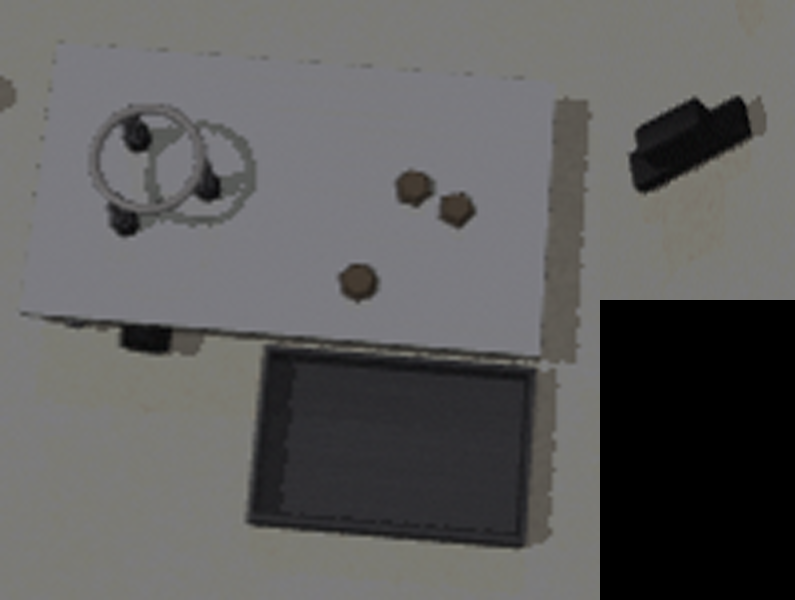

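The enlarged crop puts the ring at (232,160) and the chips at (298,167), (309,172) and (284,190). It confirms the mixer at (607,17), yaw about -8.7°, with the scraper at about (497,350), yaw about +10. The ring predicted from that mixer pose matches the one I measured. Now I'll move above the scraper.

```bash
Z='[0,0,0,-7.79]'
python3 -m handwheel '[[0,0,0,-7.79],[0,0,0,-7.79],[0,0,0,-7.79],[0,0,0,-7.79],[0,0,0,-7.79],[0,0,0,-7.79],[0,0,0,-7.79],[0,0,0,-7.79],[0,0,0,-7.79],[0,0,0,-7.79]]' 0.0854 40
python3 -m handwheel '[[0.042,0.0213,0,0],[0.042,0.0213,0,0],[0.042,0.0213,0,0],[0.042,0.0213,0,0],[0.042,0.0213,0,0],[0.042,0.0213,0,0],[0.042,0.0213,0,0],[0.042,0.0213,0,0],[0.042,0.0213,0,0],[0.042,0.0213,0,0]]'
python3 -m handwheel '[[0.042,0.0213,0,0],[0.042,0.0213,0,0],[0.042,0.0213,0,0],[0.042,0.0213,0,0],[0.042,0.0213,0,0],[0.042,0.0213,0,0],[0.042,0.0213,0,0],[0.042,0.0213,0,0],[0.042,0.0213,0,0],[0.042,0.0213,0,0],[0,0,0,0]]'
python3 -m handwheel '[[0.042,0.0213,0,0],[0.042,0.0213,0,0],[0.042,0.0213,0,0],[0.042,0.0213,0,0],[0.042,0.0213,0,0],[0.042,0.0213,0,0],[0.042,0.0213,0,0],[0.042,0.0213,0,0],[0.042,0.0213,0,0],[0.042,0.0213,0,0]]'
```

```text
time: 1.1
tool_pos: [230.7, -553.5, 230.7]
tcp_rot: [-180.0, -0.1, 100.8]
ft_force: [0.2, 0.3, 0.1]
finger_gap: 85.5
grip_force: 0.0
time: 2.1
tool_pos: [363.4, -100.2, 231.1]
tcp_rot: [180.0, 0.0, 100.5]
ft_force: [1.4, 0.3, -0.0]
finger_gap: 85.5
grip_force: 0.0
time: 3.1
tool_pos: [496.2, 351.8, 230.6]
tcp_rot: [-180.0, 0.0, 100.5]
ft_force: [1.0, -0.8, -0.1]
finger_gap: 85.6
grip_force: 0.0invalid input at $: expected 1 to 10 rows
```

```bash
python3 - <<'E'
from h import *
s=r.sense(); im=r.snapshot("wrist"); cv2.imwrite("pics/w1.png",im[:,:,::-1])
print(s["time"],s["tool_pos"]); c,sn=np.cos(np.radians(10.5)),np.sin(np.radians(10.5))
for x,y,z in((-10,-30,71),(10,-30,71),(10,30,71),(-10,30,71)): print(px("wrist",[497+c*x-sn*y,350+sn*x+c*y,z],s))
import pickle; pickle.dump(s,open("s1.pkl","wb"))
E
```

```text
3.1 [496.18096365 351.77479653 230.62047096]
[264.2 223.7]
[287.  223.7]
[287.6 155.4]
[263.6 155.4]
```

View pics/w1.png

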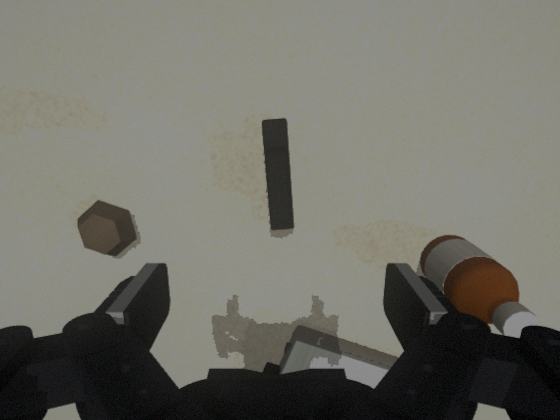

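The wrist view shows the scraper centred, spanning about (263,120) to (293,230) and turned about 3° from my estimate. The bottle is at the right, well clear of the fingers.

```bash
python3 - <<'E'
from h import *
import pickle; s=pickle.load(open("s1.pkl","rb"))
g=cv2.imread("pics/w1.png",0)[100:250,240:310]; print([int(x) for x in g[60,20:60:2]])
m=(g<45).astype(np.uint8); n,l,st,_=cv2.connectedComponentsWithStats(m); i=1+st[1:,4].argmax()
ys,xs=np.where(l==i); pts=np.c_[xs,ys].astype(np.float32)+[240,100]
b=cv2.boxPoints(cv2.minAreaRect(pts.astype(np.float32))); print(b)
W=np.array([w("wrist",*p,24,s) for p in b]); print(W, W.mean(0))
a=cv2.imread("pics/w1.png")[100:250,240:310]; cv2.imwrite("pics/c2.png",cv2.resize(cv2.convertScaleAbs(a,alpha=2.5),None,fx=4,fy=4))
E
```

```text
[134, 135, 112, 40, 44, 41, 46, 45, 47, 44, 45, 44, 43, 45, 40, 140, 140, 139, 140, 141]
[[263.25882 138.3647 ]
 [286.19998 136.59999]
 [291.6882  207.94707]
 [268.74704 209.71178]]
[[478.1 387.   24. ]
 [499.3 392.6  24. ]
 [518.1 324.3  24. ]
 [495.7 318.3  24. ]] [497.8  355.55  24.  ]
```

View pics/c2.png

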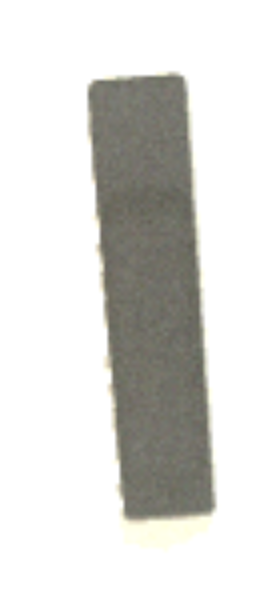

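```bash
python3 - <<'E'
from h import *
import pickle; s=pickle.load(open("s1.pkl","rb"))
from scipy.optimize import minimize
q=np.array([[89,80],[184,74],[213,510],[124,518]])/4+[240,100]
M=np.zeros((1200,560),np.uint8); cv2.fillPoly(M,[((q-[240,100])*8).astype(int)],1)
B=[(x,y,z) for X,Y,zs in((12,55,(0,24)),(10,30,(24,71))) for x in(-X,X) for y in(-Y,Y) for z in zs]
def f(a):
    c,n=np.cos(a[2]/57.3),np.sin(a[2]/57.3); m=np.zeros_like(M)
    for k in(B[:8],B[8:]):
        h=cv2.convexHull(np.array([px("wrist",[a[0]+c*x-n*y,a[1]+n*x+c*y,z],s) for x,y,z in k]).astype(np.float32))
        cv2.fillPoly(m,[((h-[240,100])*8).astype(int)],1)
    return (m!=M).sum()/M.sum()
R=minimize(f,[497,350,14],method="Nelder-Mead",options=dict(initial_simplex=[[497,350,14],[502,350,14],[497,356,14],[497,350,18]])); print(R.x,R.fun)
E
```

```text
[499.65000931 353.11884903  14.81335861] 0.08201092332172193
```

```bash
python3 -m handwheel '[[0,0.0034,0,-4.2],[0,0,0.04,0],[0,0,0.04,0],[0,0,0.04,0],[0,0,0.04,0],[0,0,0.026,0],[0,0,0.01,0],[0,0,0,0]]'
python3 -m handwheel '[[0,0,0,0],[0,0,0,0],[0,0,0,0],[0,0,0,0],[0,0,0,0],[0,0,0,0],[0,0,0,0],[0,0,0,0]]' 0.0 50
```

```text
time: 3.95
tool_pos: [498.2, 349.6, 33.4]
tcp_rot: [-179.8, 0.1, 104.7]
ft_force: [-0.1, 0.2, -0.4]
finger_gap: 85.3
grip_force: 0.0
time: 4.75
tool_pos: [500.0, 350.7, 36.1]
tcp_rot: [179.9, -0.0, 104.7]
ft_force: [-0.3, -1.0, 6.0]
finger_gap: 19.5
grip_force: 53.7
```

```bash
python3 -m handwheel '[[0,0,-0.02,0],[0,0,-0.04,0],[0,0,-0.04,7.8],[0,0,-0.035,7.8],[0,0,0,7.8],[0,0,0,0]]'
python3 -m handwheel '[[-0.0388,0.0204,0,0],[-0.0388,0.0204,0,0],[-0.0388,0.0204,0,0],[-0.0388,0.0204,0,0],[-0.0388,0.0204,0,0],[-0.0388,0.0204,0,0],[-0.0388,0.0204,0,0],[-0.0388,0.0204,0,0],[-0.0388,0.0204,0,0],[-0.0388,0.0204,0,0]]'
python3 -m handwheel '[[0,0,0,0],[0,0,0,0]]'
python3 - <<'E'
from h import *
s=r.sense();print(s["time"],s["tool_pos"],s["tcp_rot"],s["ft_force"],s["wrist_torque"])
im=r.snapshot("top"); a=cv2.resize(im[110:280,195:345,::-1],None,fx=3.3,fy=3.3,interpolation=2)
s2=r.sense(); im=r.snapshot("wrist")[:,:,::-1]; b=np.zeros((561,300,3),np.uint8)
b[:420//2+0,:280]=cv2.resize(im,(280,210)); cv2.imwrite("pics/c3.png",cv2.convertScaleAbs(np.hstack([a,b]),alpha=1.8))
E
```

```text
time: 5.35
tool_pos: [500.2, 350.8, 171.6]
tcp_rot: [179.9, -0.1, 81.2]
ft_force: [0.3, 0.3, -2.0]
finger_gap: 19.3
grip_force: 52.9
time: 6.35
tool_pos: [641.8, -65.5, 168.0]
tcp_rot: [-179.8, -0.0, 81.6]
ft_force: [0.4, -0.1, -0.6]
finger_gap: 19.6
grip_force: 52.9
time: 6.55
tool_pos: [641.6, -64.9, 167.9]
tcp_rot: [-179.8, -0.0, 81.4]
ft_force: [-0.4, 0.3, -2.3]
finger_gap: 19.7
grip_force: 52.8
6.55 [641.62302838 -64.9026345  167.93269206] [-1.79785099e+02 -2.26932483e-02  8.13808150e+01] [-0.37257213  0.33762112 -2.32228943] [ 0.04230061  0.02964282 -0.01046968]
```

View pics/c3.png

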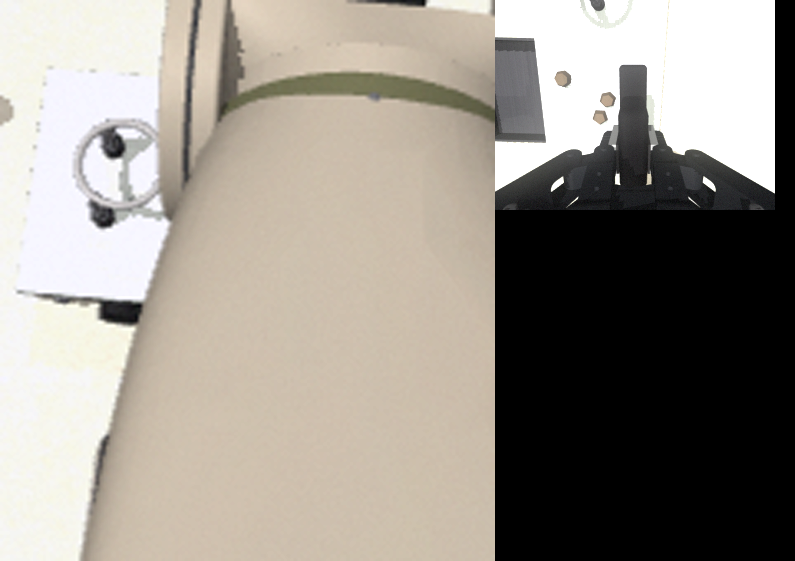

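The wrist view (half size) shows the three chips at full-size pixels (136,156), (225,200) and (210,234), left of the held scraper. Their clearance needs checking.

```bash
python3 - <<'E'
from h import *
a=np.radians(-8.7); R=np.array([[np.cos(a),-np.sin(a)],[np.sin(a),np.cos(a)]]); c=np.array([607.1,17.2])
for u,v in((136,156),(225,200),(210,234)): X=w("wrist",u,v,55)[:2]; print(X,R.T@(X-c))
print("ring base/edges", R.T@(w("wrist",(535-495)*2,38*2,30)[:2]-c), "deck far edge",R.T@(w("wrist",(668-495)*2,20,50)[:2]-c))
t=r.sense()["tool_pos"][:2]; print("scr",R.T@(t-c))
E
```

```text
[549.4 -14.4] [-52.25625535 -39.96415615]
[605.7 -55.4] [  9.59764411 -71.97642133]
[589.6 -79.7] [ -2.64146954 -98.43212199]
ring base/edges [-97.12944964  15.28397897] deck far edge [92.49007596 48.75105997]
scr [ 46.37850357 -74.02971945]
```

```bash
python3 -m handwheel '[[0.003,0.003,0.03,0],[0,0,0.03,0],[0,0,0.014,0],[0,0,0,0],[0,0,0,0]]'
python3 -m handwheel '[[0,0,0.002,0],[0,0,0,0]]'
python3 -m handwheel '[[0,0,0.002,0],[0,0,0,0]]'
```

```text
time: 7.15
tool_pos: [646.3, -60.7, 97.0]
tcp_rot: [180.0, -0.0, 81.4]
ft_force: [0.8, -0.3, -1.3]
finger_gap: 19.2
grip_force: 53.0
time: 7.35
tool_pos: [647.2, -61.5, 96.0]
tcp_rot: [179.8, 0.0, 81.3]
ft_force: [0.0, -0.2, -1.7]
finger_gap: 19.7
grip_force: 53.0
time: 7.55
tool_pos: [646.3, -61.5, 92.6]
tcp_rot: [180.0, 0.0, 81.3]
ft_force: [0.5, -0.7, -0.7]
finger_gap: 19.3
grip_force: 53.0
```

```bash
for i in 1; do python3 -m handwheel '[[0,0,0.003,0],[0,0,0,0]]'; python3 -m handwheel '[[0,0,0.002,0],[0,0,0,0]]';  python3 -m handwheel '[[0,0,0.001,0],[0,0,0,0]]'; done
```

```text
time: 7.75
tool_pos: [645.8, -61.4, 88.7]
tcp_rot: [-180.0, -0.0, 81.3]
ft_force: [0.1, -0.4, -2.2]
finger_gap: 19.5
grip_force: 53.0
time: 7.95
tool_pos: [645.9, -61.4, 86.8]
tcp_rot: [-180.0, -0.0, 81.3]
ft_force: [-0.8, 0.2, -1.5]
finger_gap: 19.2
grip_force: 53.0
time: 8.15
tool_pos: [646.2, -61.4, 86.2]
tcp_rot: [180.0, -0.0, 81.3]
ft_force: [-0.5, -0.2, -1.6]
finger_gap: 19.6
grip_force: 53.0
```

```bash
python3 -m handwheel '[[0,-0.006,0,0],[0,-0.006,0,0],[0,-0.006,0,0],[0,-0.006,0,0],[0,-0.006,0,0],[0,-0.006,0,0],[0,-0.006,0,0],[0,-0.006,0,0],[0,-0.006,0,0],[0,-0.006,0,0]]'
python3 -m handwheel '[[0,-0.006,0,0],[0,-0.006,0,0],[0,-0.006,0,0],[0,-0.006,0,0],[0,-0.006,0,0],[0,-0.006,0,0],[0,-0.006,0,0],[0,-0.006,0,0],[0,-0.006,0,0],[0,-0.006,0,0]]'
python3 - <<'E'
from h import *
im=r.snapshot("wrist")[:,:,::-1]; cv2.imwrite("pics/w4.png",cv2.convertScaleAbs(im,alpha=1.5))
E
```

```text
time: 9.15
tool_pos: [586.4, -52.3, 86.3]
tcp_rot: [180.0, -0.0, 81.3]
ft_force: [-0.3, 0.0, -1.5]
finger_gap: 19.5
grip_force: 52.9
time: 10.15
tool_pos: [527.0, -43.2, 86.3]
tcp_rot: [180.0, -0.0, 81.3]
ft_force: [0.0, -0.3, -1.4]
finger_gap: 19.2
grip_force: 52.9
```

View pics/w4.png

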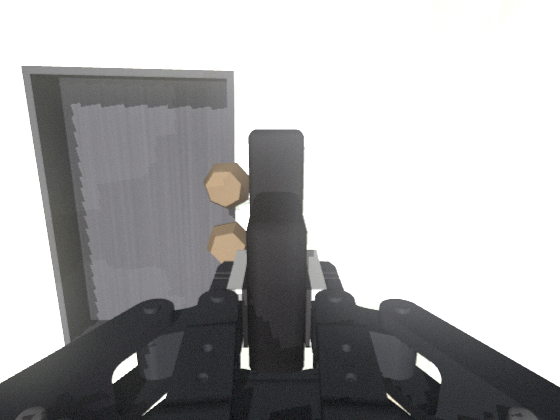

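Two chips ride against the scraper face at (228,186) and (228,244), right at the tray edge. The third is hidden behind the finger. I'll carry on over the edge.

```bash
python3 -m handwheel '[[0,-0.006,0,0],[0,-0.006,0,0],[0,-0.006,0,0],[0,-0.006,0,0],[0,-0.006,0,0],[0,-0.004,0,0],[0,0,0,0],[0,0,-0.03,0],[0,0,-0.05,0],[0.05,0,0,0]]'
python3 -m handwheel '[[0.05,0,0,0],[0.05,0,0,0],[0.05,0,0,0],[0.05,0,0,-7.8],[0,0,0,-7.8],[0,0,0,-7.8]]'
python3 - <<'E'
from h import *
im=r.snapshot("top"); cv2.imwrite("pics/t5.png",cv2.convertScaleAbs(cv2.resize(im[110:280,185:345,::-1],None,fx=3.5,fy=3.5,interpolation=2),alpha=1.8))
E
```

```text
time: 11.2
tool_pos: [506.0, 6.9, 174.1]
tcp_rot: [179.3, 0.1, 81.0]
ft_force: [2.0, -0.1, -0.1]
finger_gap: 19.2
grip_force: 53.0
time: 11.8
tool_pos: [531.5, 211.0, 165.9]
tcp_rot: [-180.0, -0.0, 105.2]
ft_force: [-0.1, 0.1, -2.8]
finger_gap: 19.1
grip_force: 52.9
```

View pics/t5.png

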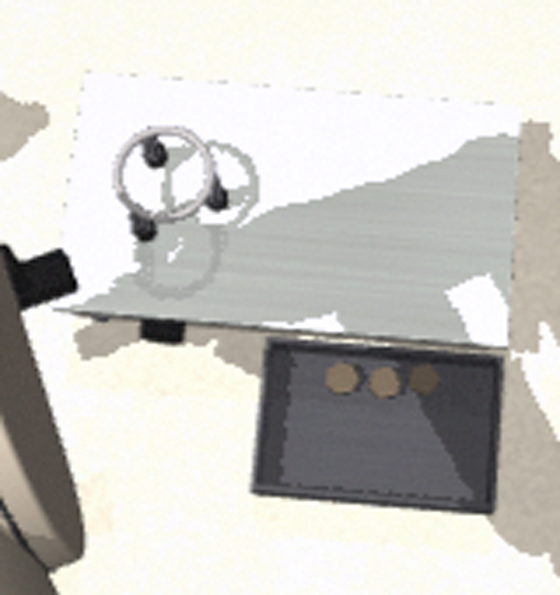

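All three chips lie in the tray, at about (342,378), (385,382) and (424,378) in the crop, and the deck is clear. Returning the scraper.

```bash
python3 -m handwheel '[[0.0359,0.0013,0,0],[0.0359,0.0013,0,0],[0.0359,0.0013,0,0],[0.0359,0.0013,0,0],[0,0,0.04,0],[0,0,0.04,0],[0,0,0.03,0],[0,0,0.012,0],[0,0,0,0],[0,0,0,0]]'
python3 -m handwheel '[[0,0,0.002,0],[0,0,0,0]]'
python3 -m handwheel '[[0,0,0.002,0],[0,0,0,0]]'
```

```text
time: 12.85
tool_pos: [501.3, 349.6, 45.9]
tcp_rot: [179.9, -0.0, 104.6]
ft_force: [0.6, 0.3, -0.6]
finger_gap: 19.4
grip_force: 52.9
time: 13.05
tool_pos: [501.5, 349.8, 44.2]
tcp_rot: [179.8, -0.0, 104.7]
ft_force: [-1.0, -0.2, -1.2]
finger_gap: 19.3
grip_force: 52.9
time: 13.25
tool_pos: [500.4, 349.3, 40.7]
tcp_rot: [180.0, -0.0, 104.7]
ft_force: [-0.2, -0.8, -1.3]
finger_gap: 19.1
grip_force: 52.9
```

```bash
python3 -m handwheel '[[0,0,0.003,0],[0,0,0,0],[0,0,0,0]]'
python3 -m handwheel '[[0,0,0.001,0],[0,0,0,0],[0,0,0,0]]'
python3 -m handwheel '[[0,0,0.001,0],[0,0,0,0],[0,0,0,0]]'
python3 -m handwheel '[[0,0,0.001,0],[0,0,0,0],[0,0,0,0]]'
```

```text
time: 13.55
tool_pos: [499.9, 349.1, 37.0]
tcp_rot: [-180.0, 0.0, 104.7]
ft_force: [0.3, -0.1, -1.4]
finger_gap: 19.4
grip_force: 52.9
time: 13.85
tool_pos: [500.1, 349.2, 36.3]
tcp_rot: [-180.0, -0.0, 104.7]
ft_force: [0.5, -0.8, -1.5]
finger_gap: 19.6
grip_force: 53.0
time: 14.15
tool_pos: [500.3, 349.2, 36.1]
tcp_rot: [180.0, 0.0, 104.7]
ft_force: [-2.4, -2.8, 5.2]
finger_gap: 19.2
grip_force: 53.6
time: 14.45
tool_pos: [500.4, 349.3, 36.1]
tcp_rot: [180.0, 0.0, 104.7]
ft_force: [-5.5, -4.2, 13.4]
finger_gap: 19.3
grip_force: 54.9
```

```bash
python3 -m handwheel '[[0,0,-0.001,0],[0,0,0,0],[0,0,0,0],[0,0,0,0],[0,0,0,0],[0,0,0,0],[0,0,0,0]]' 0.0854
python3 -m handwheel '[[0,0,-0.02,0],[0,0,-0.04,0],[0,0,-0.05,0],[0,0,-0.05,7.35],[0,0,-0.045,7.35]]'
python3 -m handwheel '[[-0.0497,-0.0033,0,0],[-0.0497,-0.0033,0,0],[-0.0497,-0.0033,0,0],[-0.0497,-0.0033,0,0],[-0.0497,-0.0033,0,0],[-0.0497,-0.0033,0,0],[-0.0497,-0.0033,0,0],[-0.0497,-0.0033,0,0]]'
python3 -m handwheel '[[-0.0497,-0.0033,0,0],[-0.0497,-0.0033,0,0],[-0.0497,-0.0033,0,0],[-0.0497,-0.0033,0,0],[-0.0497,-0.0033,0,0],[-0.0497,-0.0033,0,0],[-0.0497,-0.0033,0,0],[0,0,0,0],[0,0,0,0]]'
python3 - <<'E'
from h import *
s=r.sense(); im=r.snapshot("wrist"); print(s["time"],s["tool_pos"],s["tcp_rot"])
im2=r.snapshot("top")[190:265,95:190]
a=cv2.convertScaleAbs(im[:,:,::-1],alpha=1.8); b=cv2.convertScaleAbs(cv2.resize(im2[:,:,::-1],(240,190)),alpha=2)
o=np.zeros((420,800,3),np.uint8); o[:,:560]=a; o[:190,560:]=b; cv2.imwrite("pics/w6.png",o)
import pickle; pickle.dump(s,open("s2.pkl","wb"))
for z,q in((167.5,(450.5,-395.7)),(28,(450.5,-395.7))): print(px("wrist",[*q,z],s))
E
```

```text
time: 15.15
tool_pos: [500.1, 349.2, 35.2]
tcp_rot: [-180.0, 0.0, 104.7]
ft_force: [0.8, 0.6, 0.3]
finger_gap: 85.0
grip_force: 0.0
time: 15.65
tool_pos: [500.2, 349.2, 243.1]
tcp_rot: [179.9, -0.0, 89.7]
ft_force: [0.4, -0.6, 0.5]
finger_gap: 85.5
grip_force: 0.0
time: 16.45
tool_pos: [473.4, -50.3, 240.6]
tcp_rot: [179.9, 0.0, 90.0]
ft_force: [0.8, 0.4, 0.2]
finger_gap: 85.1
grip_force: 0.0
time: 17.35
tool_pos: [450.3, -397.2, 239.5]
tcp_rot: [-179.9, -0.1, 89.9]
ft_force: [-0.3, -0.0, 0.2]
finger_gap: 85.3
grip_force: 0.0
17.35 [ 450.25357225 -397.1897576   239.47070701] [-1.79949882e+02 -7.39427784e-02  8.98851042e+01]
[275.  217.9]
[275.6 175.7]
```

View pics/w6.png

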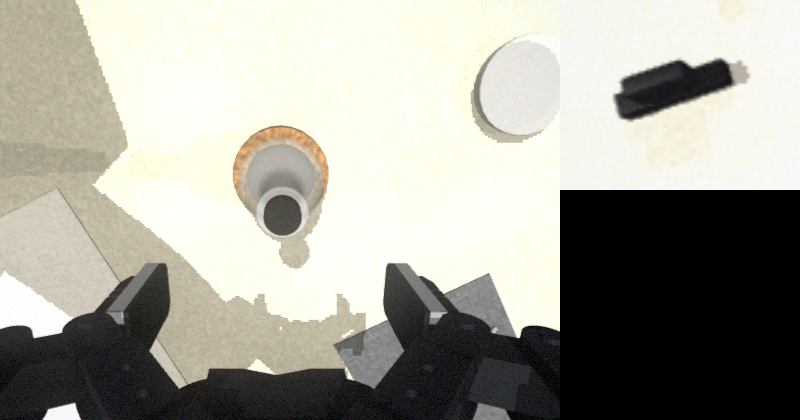

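The scraper stands upright on the bench. The flask stopper is at (282.5,215), with the cork ring centred at about (281,173).

```bash
python3 - <<'E'
from h import *
import pickle; s=pickle.load(open("s2.pkl","rb"))
print(w("wrist",282.5,215,167.5,s),w("wrist",281,172.5,28,s))
E
```

```text
[ 455.1 -393.8  167.5] [ 455.9 -392.5   28. ]
```

```bash
python3 -m handwheel '[[0.004,0.0052,0,0],[0,0,0.03,0],[0,0,0.03,0],[0,0,0.03,0],[0,0,0.03,0],[0,0,0.014,0],[0,0,0,0],[0,0,0,0]]'
python3 -m handwheel '[[0,0,0,0],[0,0,0,0],[0,0,0,0],[0,0,0,0],[0,0,0,0],[0,0,0,0],[0,0,0,0],[0,0,0,0]]' 0.0 60
```

```text
time: 18.25
tool_pos: [457.0, -392.2, 107.7]
tcp_rot: [179.9, 0.1, 90.1]
ft_force: [-0.5, -0.2, 0.6]
finger_gap: 85.7
grip_force: 0.0
time: 19.05
tool_pos: [455.7, -392.7, 106.8]
tcp_rot: [-180.0, 0.0, 90.0]
ft_force: [-4.4, 0.8, 4.1]
finger_gap: 28.2
grip_force: 44.1
```

```bash
python3 -m handwheel '[[0,0,-0.005,0],[0,0,-0.01,0],[0,0,-0.02,0],[0,0,-0.03,0],[0,0,-0.03,0],[0,0,-0.025,0],[0,0,0,0],[0,0,0,0]]'
python3 - <<'E'
from h import *
a=cv2.imread("pics/scene0.png")[205:270,325:395]; cv2.imwrite("pics/c7.png",cv2.convertScaleAbs(cv2.resize(a,None,fx=8,fy=8,interpolation=2),alpha=1.5))
print(w("top",232.1,159.4,95),w("top",231.8,160,95),w("scene",358,231,95))
E
```

```text
time: 19.85
tool_pos: [456.4, -392.4, 226.2]
tcp_rot: [180.0, 0.0, 90.0]
ft_force: [0.0, 0.4, -4.4]
finger_gap: 27.9
grip_force: 44.7
[621.2 100.5  95. ] [619.8 101.3  95. ] [625.5 102.2  95. ]
```

View pics/c7.png

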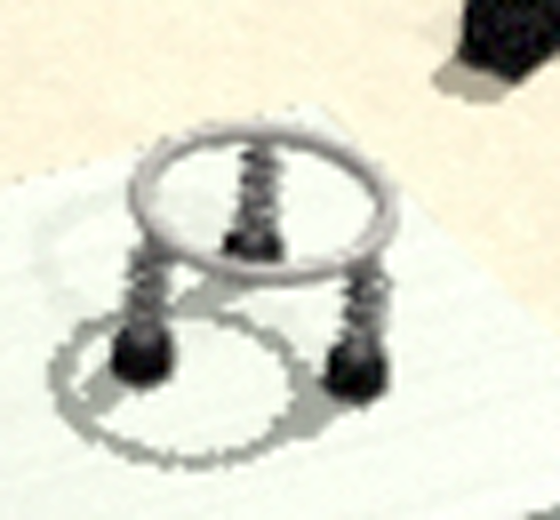

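The scene crop shows the ring centre at about (358,230). Top view plus its known offset and the scene view agree on a ring at about (624,102.5).

```bash
python3 -m handwheel '[[0.0228,0.0077,0,0],[0.045,0.01527,0,0],[0.045,0.01527,0,0],[0.045,0.01527,0,0],[0.045,0.01527,0,0],[0.045,0.01527,0,0]]'
python3 -m handwheel '[[0.045,0.01527,0,0],[0.045,0.01527,0,0],[0.045,0.01527,0,0],[0.045,0.01527,0,0],[0.045,0.01527,0,0],[0.0228,0.0077,0,0],[0,0,0,0],[0,0,0,0],[0,0,0,0]]'
python3 - <<'E'
from h import *
s=r.sense(); print(s["tool_pos"],s["tcp_rot"],s["wrist_torque"])
im=r.snapshot("wrist")[:,:,::-1]; sc=r.snapshot("scene")[130:290,290:450,::-1]
o=np.zeros((420,800,3),np.uint8); o[:,:400]=cv2.convertScaleAbs(im,alpha=1.6)[:,80:480]; o[:400,400:]=cv2.convertScaleAbs(cv2.resize(sc,(400,400)),alpha=1.6); cv2.imwrite("pics/w8.png",o)
print("pred ring",px("wrist",[624,102.5,95],s),[px("wrist",[624+a,102.5+b,95],s) for a,b in((32,0),(-32,0),(0,32),(0,-32))])
E
```

```text
time: 20.45
tool_pos: [539.1, -142.2, 223.4]
tcp_rot: [-179.8, -0.1, 90.0]
ft_force: [1.1, -0.4, -4.1]
finger_gap: 27.8
grip_force: 45.7
time: 21.35
tool_pos: [623.2, 102.4, 224.6]
tcp_rot: [-179.8, 0.0, 90.0]
ft_force: [-0.6, -0.3, -3.7]
finger_gap: 27.9
grip_force: 47.0
[623.18739872 102.35644869 224.56276703] [-1.79845869e+02  3.76643332e-02  8.99798529e+01] [-0.02391302 -0.01680931 -0.02189267]
pred ring [276.3 196.9] [array([317.6, 196.9]), array([235.1, 197. ]), array([276.3, 155.6]), array([276.4, 235.8])]
```

View pics/w8.png

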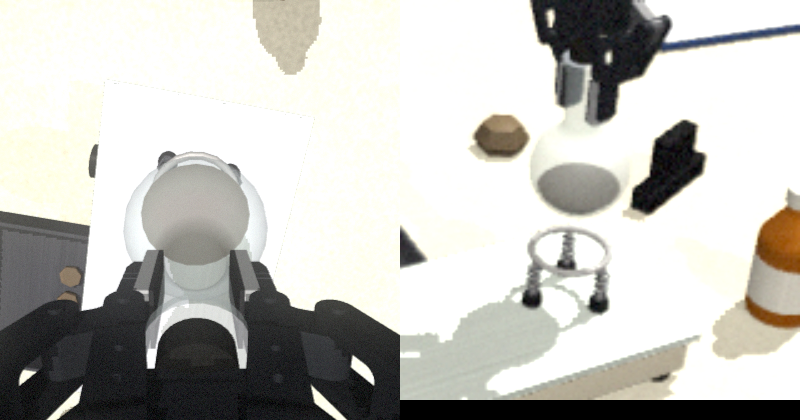

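The wrist view shows the ring's far edge at about (275,155) behind the flask, as predicted. The scene view shows the flask upright and centred over the ring. Lowering now.

```bash
python3 -m handwheel '[[0,0,0.015,0],[0,0,0.015,0],[0,0,0.01,0],[0,0,0.004,0],[0,0,0,0],[0,0,0,0]]'
python3 -m handwheel '[[0,0,0.0015,0],[0,0,0.0015,0],[0,0,0,0]]'
python3 -m handwheel '[[0,0,0.0015,0],[0,0,0.0015,0],[0,0,0,0]]'
python3 -m handwheel '[[0,0,0.0015,0],[0,0,0.0015,0],[0,0,0,0]]'
```

```text
time: 22.05
tool_pos: [624.2, 103.4, 182.6]
tcp_rot: [180.0, -0.0, 90.0]
ft_force: [-0.9, 0.7, -2.0]
finger_gap: 27.7
grip_force: 47.4
time: 22.35
tool_pos: [624.1, 103.4, 179.4]
tcp_rot: [180.0, -0.0, 90.0]
ft_force: [0.2, -0.1, -4.8]
finger_gap: 28.2
grip_force: 46.5
time: 22.65
tool_pos: [624.2, 103.2, 176.7]
tcp_rot: [180.0, 0.0, 90.0]
ft_force: [-1.0, -1.6, 1.1]
finger_gap: 27.8
grip_force: 47.8
time: 22.95
tool_pos: [624.2, 103.2, 173.5]
tcp_rot: [180.0, 0.0, 90.0]
ft_force: [-1.5, -1.0, 2.5]
finger_gap: 27.9
grip_force: 46.7
```

```bash
python3 -m handwheel '[[0,0,0.0015,0],[0,0,0.0015,0],[0,0,0.0015,0],[0,0,0,0],[0,0,0,0]]'
python3 -m handwheel '[[0,0,0.0015,0],[0,0,0.0015,0],[0,0,0.0015,0],[0,0,0,0],[0,0,0,0]]'
python3 - <<'E'
from h import *
import time
s=r.sense();print(s["wrist_torque"])
E
```

```text
time: 23.45
tool_pos: [624.2, 103.3, 169.0]
tcp_rot: [180.0, 0.0, 90.0]
ft_force: [-1.3, -2.0, 4.3]
finger_gap: 27.9
grip_force: 47.6
time: 23.95
tool_pos: [624.3, 103.3, 164.6]
tcp_rot: [180.0, 0.0, 90.0]
ft_force: [-1.7, -1.3, 6.6]
finger_gap: 27.8
grip_force: 46.7
[-0.3394664   0.24889641 -0.04400564]
```

```bash
python3 -m handwheel '[[0,0,0.0015,0],[0,0,0.0015,0],[0,0,0.0008,0],[0,0,0,0],[0,0,0,0],[0,0,0,0]]'
python3 - <<'E'
from h import *
sc=r.snapshot("scene")[130:290,290:450,::-1]; t=r.snapshot("top")[110:280,185:345,::-1]
cv2.imwrite("pics/f9.png",cv2.convertScaleAbs(np.hstack([cv2.resize(sc,(500,500),interpolation=2),cv2.resize(t,(300,500))]),alpha=1.6))
print("expected ring centre scene px up/15/20",[px("scene",[624,102.5,z]) for z in(95,80,75)])
E
```

```text
time: 24.55
tool_pos: [624.3, 103.3, 161.1]
tcp_rot: [180.0, 0.0, 90.0]
ft_force: [-3.1, -2.3, 7.3]
finger_gap: 28.0
grip_force: 47.4
expected ring centre scene px up/15/20 [array([357.6, 230.6]), array([357.1, 236.4]), array([356.9, 238.4])]
```

View pics/f9.png

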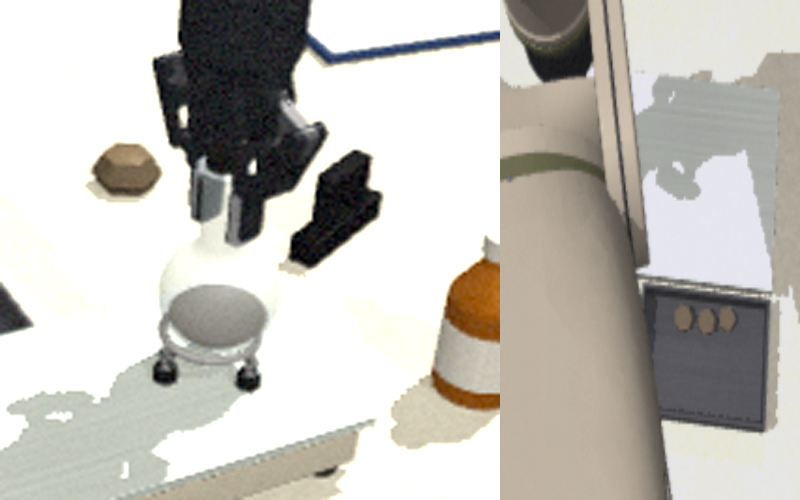

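The flask is seated in the ring, which has dropped about 5.5 px, or roughly 14–15 mm. The force agrees, and the chips are in the tray. I'll add a small margin and hand in.

```bash
python3 -m handwheel '[[0,0,0.0008,0],[0,0,0,0],[0,0,0,0],[0,0,0,0]]'
python3 -c "
from bench import r
print(r.hand_in())"
```

```text
time: 25.05
tool_pos: [624.3, 103.2, 160.3]
tcp_rot: [180.0, 0.0, 90.0]
ft_force: [-2.5, -1.3, 8.1]
finger_gap: 28.3
grip_force: 47.6
the job is handed in; nothing more can be done
None
```

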